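# Gauge the tube sleeve's bore

## Task

Take the bore gauge from its white holder and feel its head gently into the bore of the aluminium sleeve on the tube station until the shoulder rests on the sleeve. There, hold the gauge's top button down for about a second so that the plungers spring out against the bore, let the button come up to lock them, then draw the gauge slowly straight out and stand it back in its holder with the reading kept, leaving everything else alone. Never push or pull against the station with more than 25 N.

Things in the scene. Friction and masses are not known exactly. Their poses are not given: they have to be found in the camera images.
- gauge: Telescoping bore gauge, a loose upright steel tool of about 0.25 kg; origin at the centre of its flat bottom, z up along it. Round head 30 mm across (z 0 to 40 mm, bottom edge bevelled over 4 mm down to 27 mm across), round shoulder 50 mm across (z 40 to 45), square handle (z 45 to 105), push button on top (z 105 to 117). Plungers at z 18 mm point along its +y and -y.
- handle_mid (a point): On the gauge's axis, 78 mm above its bottom: the middle of the square aluminium handle, the place to grip; 18 x 18 mm, its flat faces look along the gauge's x and y.
- gauge_button (a joint): Travel in m of the dark round button (16 mm across) on the gauge's top: 0 = up, a brake locks the plungers where they are; 0.005 = fully down, plungers free (from about 0.001 on). 5 N start it, 8 N hold it down; it springs back up. The robot cannot push the plungers in again, so it must not be pressed before the head is in the bore.
- tip_left (a point): Outer end of the 8 mm plunger on the gauge's +y side. It starts pushed in and locked, 12 mm from the tool's axis, 3 mm inside the head's skin. When free, a spring pushes it slowly out (5 mm in about 0.8 s, about 1 N), to 21 mm from the axis if nothing stops it.
- tip_right (a point): The same on the gauge's -y side. Tip to tip: 24 mm at the start, about 34 mm when both touch the bore, 42 mm when sprung right out. The lock can slip if the plungers are dragged along the bore faster than about 0.1 m/s.
- station: The analyser's tube station, fixed to the bench: a grey plate 120 x 100 mm, 22 mm thick, with a screw head at each corner, carrying an upright aluminium sleeve. Origin at the centre of the plate's underside, z up. With the gauge fully in the sleeve its shoulder rests on the sleeve's top and its origin is 32 mm above this one.
- sleeve_top (a point): On the station's vertical axis, at the height of the sleeve's flat top (72 mm above the bench). Sleeve: 54 mm outside, 50 mm high, plain 34 mm bore right through. It stands on springs, giving 1 mm per 4 N of push, else fast, but off centre: the bore's axis lies 8 mm from this point, in a horizontal direction that differs each time and is not reported: find it by feel or by camera.
- holder: The gauge's white plastic holder, fixed to the bench: an upright tube 68 mm across (foot 86 mm), 50 mm high. Origin at the centre of its underside, z up. The gauge hangs in it by its shoulder, its origin 10 mm above this one.
- holder_mouth (a point): Centre of the holder's mouth, 50 mm above the bench; the hole is plain, 43 mm across, right through. The gauge passes with its plungers at the bore size.
- dish_a: a closed petri dish, 90 mm across and 15 mm high, lying flat; origin at the centre of its underside (bystander, leave it alone)
- dish_b: another closed petri dish, 90 mm across and 15 mm high; origin at the centre of its underside (bystander, leave it alone)
- tip_box: a plastic pipette-tip box 85 x 120 x 45 mm high; origin at the centre of its underside (bystander, leave it alone)
- marker: a black marker pen, 14 mm thick and 130 mm long, lying along its x; origin at the underside of its middle (bystander, leave it alone)
- swab_jar: a jar 56 mm across, 70 mm high; origin at the centre of its underside (bystander, leave it alone)
- tube_rack: a rack of capped tubes, 80 x 160 mm, 73 mm high; origin at the centre of its underside (bystander, leave it alone)
- card_box: a small white carton 130 x 80 x 50 mm high; origin at the centre of its underside (bystander, leave it alone)
Mind the look-alikes: they are no part of the job. Of the things like the gauge, leave any that is blue; of the rest the larger one is meant. Leave any orange look-alike of the station alone.

How it is judged:
By the outcome, as a careful person would: the job done as asked, in the order asked, and still so for the second after the job is handed in, with the robot touching nothing.
It also fails if it takes over 72 s, if anything falls off the work surface, if the arm or the gripper's body presses on something with over 40 N, if the wrist force passes 120 N, or if a joint passes its speed limit or range.

## Robot

A 6-joint arm with a two-finger parallel gripper is mounted at the origin on the work surface. World frame = base frame: x ahead of the robot, y to its left, z up, the work surface at z = 0. Lengths are in mm, angles in rad, forces in N, time in s.
With the tool pointing down it reaches from about 275 to 975 mm from the base axis. Payload 8.4 kg.
Tool frame: the origin (TCP) lies at the very end of the fingers, on their centre line; the grasp point (between the pads) lies 19 mm behind it; z points along the fingers, y is the line along which they close (so a half turn about z gives the same grasp; the last joint's range is limited). The gripper opens to 92 mm and grips with 3 to 60 N. Pads are 20 mm wide; open, the fingers measure 128 mm over their backs; the gripper's body (75 mm by 189 mm) begins 69 mm behind the grasp point.
Start: joints at [-1.29, 0.353, 1.633, -0, 1.155, -0.002], TCP at [174.402, -600.176, 214.583] pointing down, gripper open.
Joint ranges: [-2.63, 2.63], [-0.92, 2.1], [0.06, 2.66], [-1.3, 4.44], [0, 2.69], [-3.02, 3.02]. Speed limits (rad/s): [2.22, 2.22, 2.79, 3.14, 3.14, 3.14].

## Interface

Orientations are given as [roll, pitch, yaw] about the fixed x, y, z axes, in that order (R = Rz(yaw) Ry(pitch) Rx(roll)).
In Python, from bench import ctrl gives the robot as it stands. The module is installed in compiled form; this text tells all that it offers.
- The arm moves only by the tool jog_arm, never from a script. Its argument "deltas" is a list of rows, each a list of 3 entries, a list of its own where there are three numbers: the shift along the world's x, y, z in mm, then the turn, a rotation vector about the world's x, y, z in degrees, then the opening in per cent of the stroke, from 0 (shut) to 100 (fully open). In form: [[[dx, dy, dz], [wx, wy, wz], claw], ...]. A call has 1 to 5 rows; each row is the pose to reach, as a shift and turn from the pose commanded when the call began; what a row does not reach only later rows make up. A row lasts 1/8 s, in which the tool goes at most 62.5 mm and 10.7 degrees, less where a joint would pass 70% of its speed; a pose out of reach is approached as far as the arm can. A call with a gripper value outside its range is refused whole. The fingers move at their own pace and stop on an object; the grip force is fixed at half the most. Time passes only in rows, so rows that repeat a pose let the fingers close. It gives the time, the measured TCP pose, the force, the opening and the grip force at its end, in the units of the state.
- ctrl.get_obs(): the state, without advancing time (a new reading comes with each control period).
- ctrl.grab_frame(name): name is "side" or "top"; returns the picture (400x640x3 uint8, red, green, blue); there is no depth.
- ctrl.camera_params(name): a dict with "fx", "fy", "cx", "cy" (pixels), "rvec" (rotation vector, rad) and "tvec" (3), from world to camera coordinates, as OpenCV has them. Camera axes: x right, y down, z forward; pixel columns grow to the right and rows downward; lengths in mm; the calibration is good to about 2 mm. A picture is of the moment at which its call begins. camera_params takes no time and is no camera call.
- ctrl.finish_job(): hands the job in; it is judged then, once.
The state is a dict: "time_s": time; "qpos": joint angles; "dq": joint speeds; "tau": joint torques, N m; "position": TCP position; "tool_rot": TCP orientation; "contact_force": force on the tool from outside, world axes, zero at the start; "wrist_torque": the same for the moment, N m; "opening": finger opening in mm; "gripper_force": force on a finger pad.
Only numpy, scipy, OpenCV 4.12 (cv2) and the standard library are available. Lean on these libraries where they do the work, as an engineer would, in place of code of your own. Each camera call takes 0.05 s, during which the arm holds its last target. There are 200 camera calls.

## Working session

There is one attempt and no reset: what is moved stays moved. The work goes in short steps, Python scripts to look and compute and a tool call to move; the robot and the scene stay as the last step left them, time stands still between calls to the robot, and variables do not carry over. Pictures are saved under pics/ and viewed, at most 10 in all, crops included, and the job is handed in when it is done.

Besides the shell and the picture viewer there is one more tool, called after "Request:" as a command line: name --argument value ..., lists and objects as JSON in quotes. jog_arm: Moves the arm, as the interface text tells. Its arguments: {"type":"object","properties":{"deltas":{"type":"array","items":{"type":"array"}}},"required":["deltas"]}

```bash
mkdir -p pics; cat > h.py <<'E'
import numpy as np, cv2
from bench import ctrl
def cam(n):
    p=ctrl.camera_params(n); K=np.array([[p['fx'],0,p['cx']],[0,p['fy'],p['cy']],[0,0,1.]])
    return K,np.array(p['rvec'],float),np.array(p['tvec'],float)
def ray(n,u,v):
    K,r,t=cam(n); R=cv2.Rodrigues(r)[0]; d=R.T@np.linalg.inv(K)@np.array([u,v,1.]); return -R.T@t,d
def onz(n,u,v,z):
    c,d=ray(n,u,v); return c+d*(z-c[2])/d[2]
def proj(n,P):
    K,r,t=cam(n); return cv2.projectPoints(np.array(P,float).reshape(-1,1,3),r,t,K,None)[0].reshape(-1,2)
def grab(n,f):
    im=cv2.cvtColor(np.asarray(ctrl.grab_frame(n)),cv2.COLOR_RGB2BGR); cv2.imwrite('pics/'+f,im); return im
E
python3 - <<'E'
from h import *
grab('top','top0.png');grab('side','side0.png')
for n in('top','side'): print(n,ray(n,320,200),cam(n)[0][0,0])
print(ctrl.get_obs())
E
```

```text
top (array([ 470.67974775,  -18.51534785, 1164.04310831]), array([ 0.06399248,  0.00802119, -0.99791824])) 455.49656011379636
side (array([235.19520974, 788.38942795, 613.5197632 ]), array([ 0.27046168, -0.8047789 , -0.52935335])) 380.931305890174
{'time_s': 0.1, 'qpos': array([-1.29036394e+00,  3.53599380e-01,  1.63405683e+00,  1.57116584e-05,
        1.15522458e+00, -2.39550023e-03]), 'dq': array([ 4.16449884e-04, -2.00728641e-03, -2.46661776e-03, -6.73407733e-04,
       -4.41698018e-04, -2.96067401e-05]), 'tau': array([-6.77626449e-04, -5.94906378e+01, -3.34930766e+01,  6.98547880e-02,
        1.82678306e-02, -1.95132503e-05]), 'position': array([ 174.30138492, -599.72751419,  213.92723598]), 'tool_rot': array([-3.14030456e+00, -1.74518715e-05,  2.82821521e-01]), 'contact_force': array([ 0.60925966,  0.29336252, -0.18493779]), 'wrist_torque': array([-0.00262662, -0.02458671, -0.01020597]), 'gripper_force': 0.0, 'opening': 92.07491757574095}
```

View pics/top0.png

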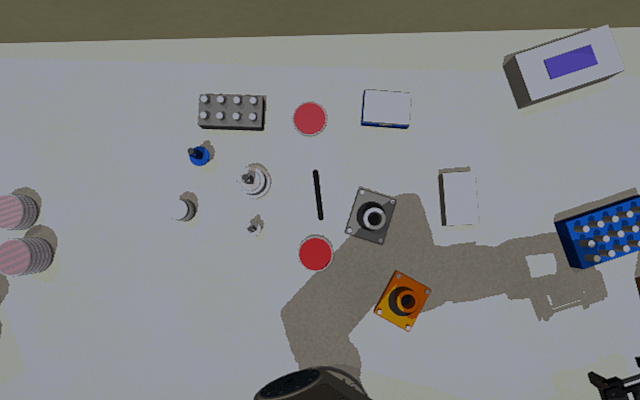

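View pics/side0.png

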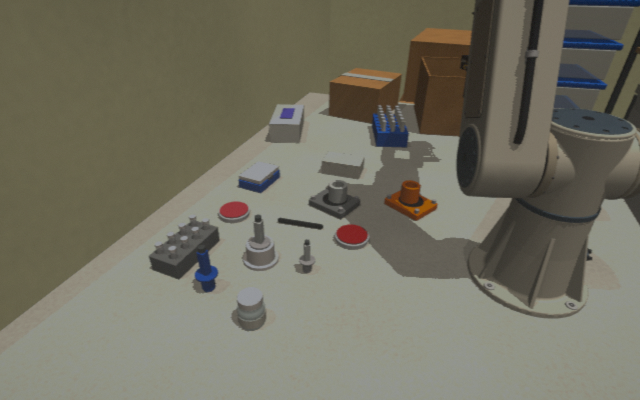

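In the top view the gauge-like things are a blue one at (200,155), a small one at (255,228), and the large steel one in the white holder at (253,180). The last one fits because it is not blue, it is the larger, and it stands in the holder. For stations, the grey one at (371,216) is meant and the orange one at (404,300) is not. I'll confirm with an enlarged crop.

```bash
python3 - <<'E'
from h import *
t=cv2.imread('pics/top0.png');s=cv2.imread('pics/side0.png')
f=lambda im,x,y,w,h,k:cv2.resize(im[y:y+h,x:x+w],None,fx=k,fy=k,interpolation=cv2.INTER_CUBIC)
a=f(t,222,148,66,50,6);b=f(t,338,180,66,50,6);c=f(s,228,208,66,66,4.5);d=f(s,303,172,66,50,6)[:297]
c=cv2.resize(c,(396,297)); d=cv2.resize(d,(396,297))
a=a[:300];a=cv2.resize(a,(396,300));b=cv2.resize(b,(396,300))
cv2.imwrite('pics/crop1.png',np.vstack([np.hstack([a,b]),np.hstack([c,d])]))
# predicted
for n,u,v,z in [('top',253,181,50),('top',374,217,72)]: print(onz(n,u,v,z))
# screws / plate: dark-grey mask top
hsv=cv2.cvtColor(t,cv2.COLOR_BGR2HSV); 
print(hsv[200,365],hsv[225,385],hsv[180,340],hsv[190,253],hsv[165,255], hsv[217,374])
E
```

```text
[592.67605869 154.25623692  50.        ]
[ 497.02184088 -138.0955127    72.        ]
[ 15   4 114] [150   4  57] [111  22 164] [113  16 142] [ 15  29 125] [150  43  18]
```

View pics/crop1.png

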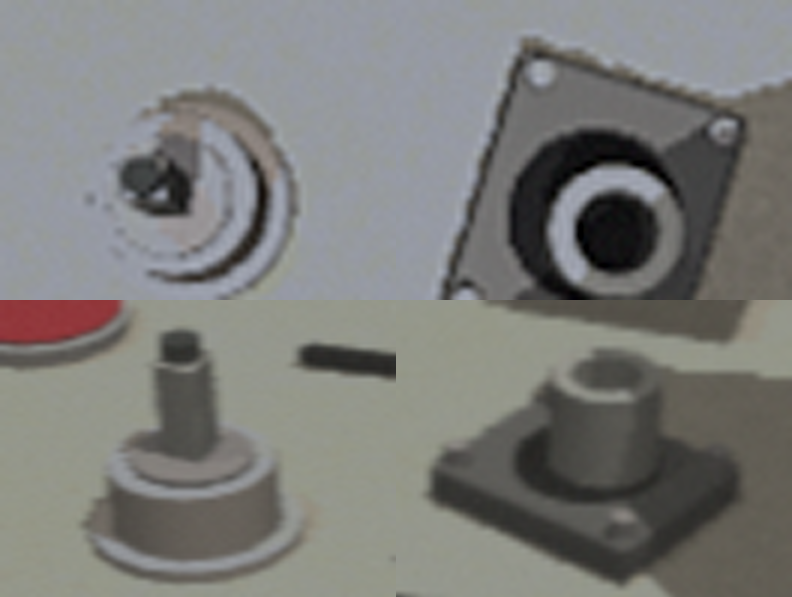

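The crop confirms it: a steel square handle with a dark round button, hanging in the white holder. The grey station carries a bright sleeve ring with its bore at about (374.5,218). Next I'll refine the numbers.

```bash
python3 - <<'E'
from h import *
t=cv2.imread('pics/top0.png');s=cv2.imread('pics/side0.png')
V=t.max(2)
k=10
def up(im,x,y,w,h): return cv2.resize(im[y:y+h,x:x+w],None,fx=k,fy=k,interpolation=cv2.INTER_CUBIC)
# bore hole
u=up(V,358,202,32,32); m=(u<70).astype(np.uint8)
n,l,st,ce=cv2.connectedComponentsWithStats(m)
i=l[166,169]; c=(358+(ce[i][0]+.5)/k-.5,202+(ce[i][1]+.5)/k-.5); print('bore px',c,st[i],onz('top',*c,72))
# screws: bright blobs on plate
u=up(V,338,180,66,70)
cs=[(345,209),]
P=[]
for (x,y) in [(362,191),(392,200)]: pass
g=up(V,338,180,66,70); big=cv2.cvtColor(g,cv2.COLOR_GRAY2BGR)
cv2.imwrite('pics/crop2.png',np.hstack([cv2.resize(big,(396,420)),cv2.resize(up(t,238,166,24,26),(388,420))]))
K=np.array
b=up(V,236,166,20,20); m=(b<75).astype(np.uint8)
n,l,st,ce=cv2.connectedComponentsWithStats(m); print(st[1:],236+ce[1:,0]/k,166+ce[1:,1]/k)
sb=up(s.max(2),248,208,20,20); m=(sb<60).astype(np.uint8)
n,l,st,ce=cv2.connectedComponentsWithStats(m); print('side btn',st[1:],248+ce[1:,0]/k,208+ce[1:,1]/k)
cv2.imwrite('pics/crop3.png',np.hstack([cv2.resize(up(s,240,208,36,56),(386,600)),cv2.resize(up(t,238,166,24,26),(400,600))]))
E
```

```text
bore px (np.float64(374.32400763879417), np.float64(218.4063088255354)) [   99   101   139   137 14662] [ 493.6411331  -138.77063896   72.        ]
[[ 123   73    6    5   24]
 [  64   85  115   94 7200]] [248.56666667 248.50095833] [173.5125     179.00598611]
side btn [[  75   99   52   37 1648]] [258.04350728] [219.74514563]
```

View pics/crop3.png

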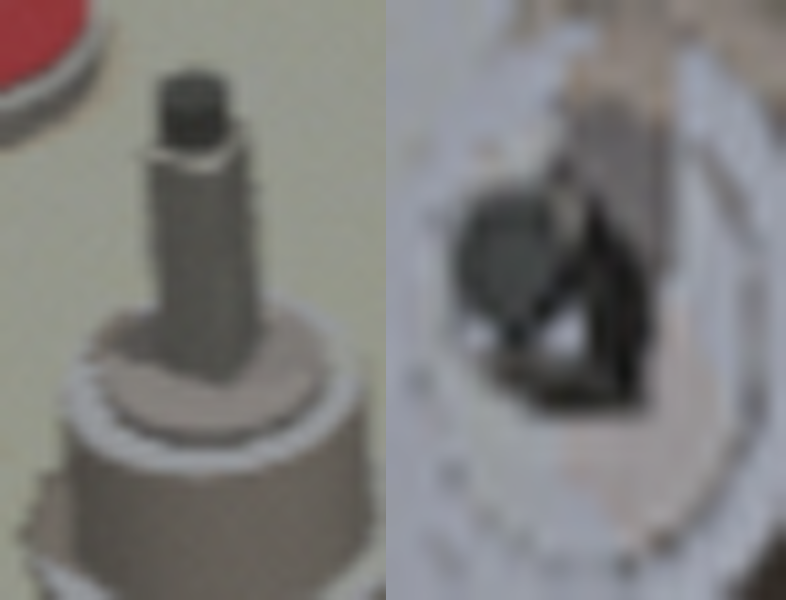

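View pics/crop2.png

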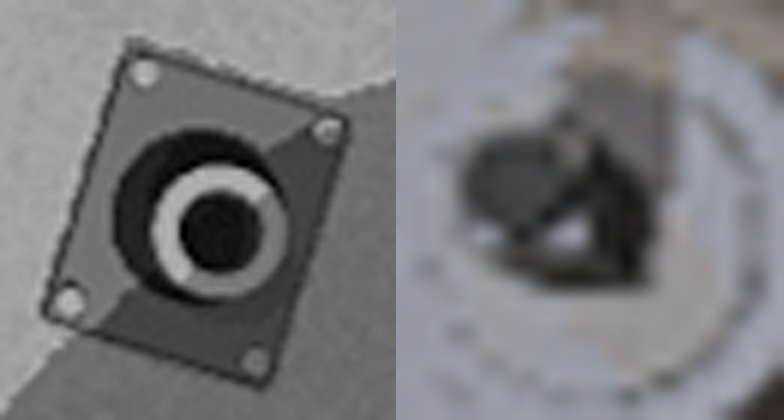

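```bash
python3 - <<'E'
from h import *
for q in [(259.84,242.98),(254.7,240.2),(264.2,238.5)]: print('hb',onz('side',*q,55))
a=onz('top',245.06,176.64,127); b=onz('side',257.5,215.16,127); print('btn',a,b)
c1,d1=ray('top',245.06,176.64);c2,d2=ray('side',257.5,215.16)
A=np.stack([d1,-d2],1); s=np.linalg.lstsq(A,c2-c1,rcond=None)[0]; print('tri',c1+s[0]*d1,c2+s[1]*d2)
sc=onz('top',370.8,215.4,24); bo=onz('top',374.3,218.4,72); print('station',sc,'bore',bo,'off',np.linalg.norm((bo-sc)[:2]))
# bore in side view: sleeve ring check
print(proj('side',[bo]),proj('side',[sc]))
# holder mouth side / shoulder
print(proj('top',[[a[0],a[1],50]]))
E
```

```text
hb [589.69845953 169.51319066  55.        ]
hb [605.86567991 164.38765858  55.        ]
hb [587.75100395 150.47546661  55.        ]
btn [594.70479775 160.41378355 127.        ] [594.81444843 160.58819397 127.        ]
tri [594.71689888 160.43124168 126.8988156 ] [594.86775648 160.49513205 126.92788089]
station [ 502.35396702 -135.48010083   24.        ] bore [ 493.65749115 -138.71369691   72.        ] off 9.278191426543223
[[337.80908579 183.39920457]] [[333.96472977 197.54971744]]
[[250.49159615 180.23693886]]
```

The button triangulates from both views to (594.8, 160.5, 127), which matches the expected height. The handle's face normals lie near -8° (mod 90). The bore is at about (493.7, -138.7) and the plate centre at about (502.4, -135.5), an offset of about 9 mm where 8 is expected, so it is consistent. Moving now.

Request:
jog_arm --deltas '[[[27,48,0],[0,0,-5],100],[[54,96,0],[0,0,-10],100],[[81,144,0],[0,0,-15],100],[[108,192,0],[0,0,-20],100],[[135,240,0],[0,0,-24],100]]'

```text
time_s: 0.72
position: [309.9, -358.5, 214.4]
tool_rot: [-3.141, 0.0, -0.139]
contact_force: [0.9, 0.3, 0.1]
opening: 91.9
gripper_force: 0.0
```

Request:
jog_arm --deltas '[[[27,48,0],[0,0,0],100],[[54,96,0],[0,0,0],100],[[81,144,0],[0,0,0],100],[[108,192,0],[0,0,0],100],[[135,240,0],[0,0,0],100]]'

```text
time_s: 1.35
position: [444.9, -118.4, 214.6]
tool_rot: [3.142, -0.0, -0.136]
contact_force: [0.8, -0.9, -0.8]
opening: 92.0
gripper_force: 0.0
```

Request:
jog_arm --deltas '[[[27,48,0],[0,0,0],100],[[54,96,0],[0,0,0],100],[[81,144,0],[0,0,0],100],[[108,192,0],[0,0,0],100],[[135,240,0],[0,0,0],100]]'

```text
time_s: 1.98
position: [579.9, 121.6, 214.3]
tool_rot: [3.141, 0.0, -0.136]
contact_force: [0.4, -0.1, -1.3]
opening: 91.9
gripper_force: 0.0
```

Request:
jog_arm --deltas '[[[15,39,0],[0,0,0],100],[[15,39,-40],[0,0,0],90],[[15,39,-80],[0,0,0],80],[[15,39,-120],[0,0,0],70],[[15,39,-145],[0,0,0],60]]'

```text
time_s: 2.6
position: [593.1, 158.6, 67.2]
tool_rot: [3.14, 0.003, -0.136]
contact_force: [0.3, -0.3, -0.0]
opening: 56.7
gripper_force: 0.0
```

Request:
jog_arm --deltas '[[[0,0,0],[0,0,0],40],[[0,0,0],[0,0,0],30],[[0,0,0],[0,0,0],25]]'

```text
time_s: 2.98
position: [595.4, 159.0, 71.0]
tool_rot: [-3.141, -0.002, -0.136]
contact_force: [0.8, -0.8, 0.3]
opening: 27.2
gripper_force: 0.0
```

```bash
python3 - <<'E'
from h import *
s=grab('side','s1.png');t=grab('top','t1.png')
f=lambda im,x,y,w,h:cv2.resize(im[y:y+h,x:x+w],(390,390),interpolation=cv2.INTER_CUBIC)
cv2.imwrite('pics/crop4.png',np.hstack([f(s,220,180,80,80),f(t,210,140,80,80)]))
E
```

```text
(no output)
```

View pics/crop4.png

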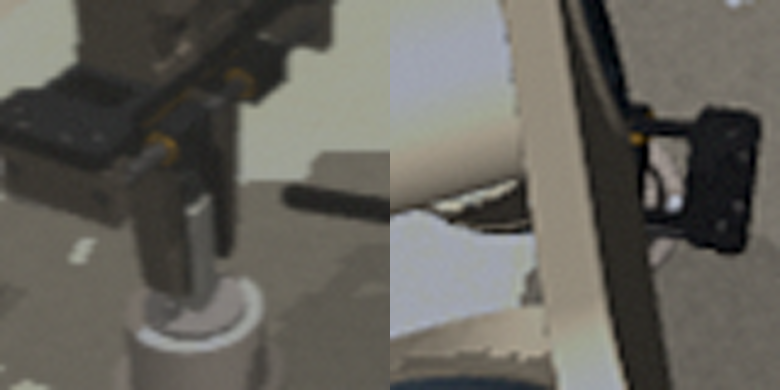

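The handle stands between the two fingers (side crop around (195,260)). Closing now.

Request:
jog_arm --deltas '[[[0,0,0],[0,0,0],20],[[0,0,0],[0,0,0],15],[[0,0,0],[0,0,0],10],[[0,0,0],[0,0,0],10],[[0,0,0],[0,0,0],10]]'

```text
time_s: 3.7
position: [595.7, 159.3, 70.9]
tool_rot: [-3.14, -0.003, -0.136]
contact_force: [0.7, 2.1, 7.1]
opening: 18.3
gripper_force: 29.3
```

Request:
jog_arm --deltas '[[[0,0,3],[0,0,0],10],[[0,0,9],[0,0,0],10],[[0,0,18],[0,0,0],10],[[0,0,30],[0,0,0],10],[[0,0,45],[0,0,0],10]]'

```text
time_s: 4.32
position: [594.4, 158.8, 115.5]
tool_rot: [3.142, 0.0, -0.136]
contact_force: [-0.6, -0.0, -2.0]
opening: 18.6
gripper_force: 29.2
```

Request:
jog_arm --deltas '[[[0,0,20],[0,0,0],10],[[0,0,50],[0,0,0],10],[[0,0,70],[0,0,0],10],[[0,0,80],[0,0,0],10],[[0,0,80],[0,0,0],10]]'

```text
time_s: 4.95
position: [594.7, 158.9, 195.4]
tool_rot: [-3.141, -0.001, -0.136]
contact_force: [-0.0, 0.4, -2.8]
opening: 18.3
gripper_force: 29.2
```

```bash
python3 - <<'E'
from h import *
o=ctrl.get_obs(); print(o['position'],o['tool_rot'],o['contact_force'],o['wrist_torque'],o['opening'])
s=grab('side','s2.png');t=grab('top','t2.png')
p=proj('side',[o['position']])[0].astype(int); q=proj('top',[o['position']])[0].astype(int); print(p,q)
f=lambda im,x,y,w,h:cv2.resize(im[max(0,y):y+h,max(0,x):x+w],(390,390),interpolation=cv2.INTER_CUBIC)
cv2.imwrite('pics/crop5.png',np.hstack([f(s,p[0]-40,p[1]-40,80,80),f(t,q[0]-40,q[1]-40,80,80)]))
E
```

```text
[594.70523858 158.89230095 195.40687713] [-3.14109334e+00 -1.26027919e-03 -1.36064024e-01] [-0.03085867  0.35361562 -2.84643174] [ 0.08421696 -0.00152011  0.00701199] 18.3333351110735
[255 188] [240 172]
```

View pics/crop5.png

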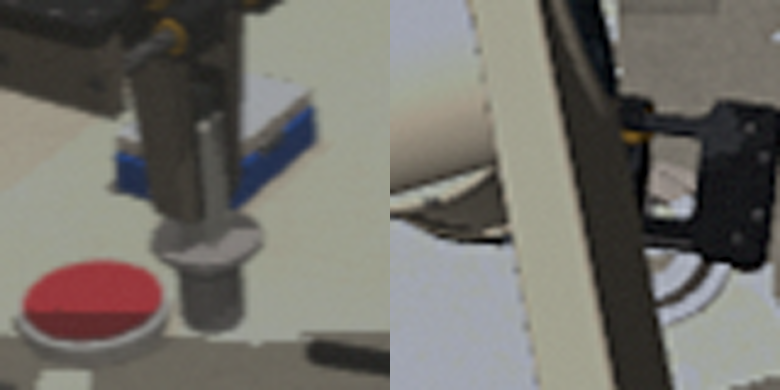

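The gauge hangs upright between the pads: shoulder around (208,240), head centre x around 213 in the side crop. I'll check it against the TCP and move above the bore.

```bash
python3 - <<'E'
from h import *
s=cv2.imread('pics/s2.png').astype(int); x0,y0=255-40,188-40
P=[[594.7,158.9,z] for z in (134.5,154,174.5,179.5)]
pr=proj('side',P); print(pr, (pr-[x0,y0]+.5)*4.875)
w=proj('side',[[594.7-25,158.9,177],[594.7+25,158.9,177]]);print(w)
K,r,t=cam('side');print(cv2.Rodrigues(r)[0][0])
for y in (206,208,210,212): print(y,s[y,245:274].sum(1)//3)
E
```

```text
[[257.65750731 212.033143  ]
 [257.0523071  204.77259145]
 [256.39985984 196.94521984]
 [256.23813324 195.00499532]] [[210.39284814 314.59907213]
 [207.4424971  279.20388332]
 [204.26181671 241.04544672]
 [203.47339955 231.58685219]]
[[266.57222165 198.10287575]
 [246.24703932 193.88797078]]
[-0.93512966 -0.35430294  0.00139205]
206 [ 89  93 113 140 152 148 119  70  59  63  64  66  65  64  61  62  61  59
  61  86 129 152 155 153 152 154 152 153 154]
208 [ 89  91  95 131 153 151 123  77  62  63  63  63  65  62  63  61  62  58
  60  85 128 150 154 155 153 154 153 153 154]
210 [ 89  90  96 125 137 135 125  88  63  63  65  64  66  64  64  62  62  62
  65  82 125 152 153 155 154 155 153 154 153]
212 [ 72  91 123 126 121 136 128  91  68  64  65  64  65  65  65  63  70  72
  72  84 126 152 154 155 154 154 154 155 153]
```

Request:
jog_arm --deltas '[[[-18,-52,0],[0,0,0],10],[[-36,-104,0],[0,0,0],10],[[-54,-156,0],[0,0,0],10],[[-72,-208,0],[0,0,0],10],[[-90,-255,0],[0,0,0],10]]'

```text
time_s: 5.68
position: [503.1, -97.7, 193.7]
tool_rot: [3.142, 0.001, -0.136]
contact_force: [1.1, -0.1, -1.6]
opening: 18.5
gripper_force: 29.6
```

Request:
jog_arm --deltas '[[[-10,-42,0],[0,0,0],10],[[-10,-42,-15],[0,0,0],10],[[-10,-42,-35],[0,0,0],10],[[-10,-42,-50],[0,0,0],10],[[-10,-42,-50],[0,0,0],10]]'

```text
time_s: 6.3
position: [493.4, -137.2, 142.9]
tool_rot: [-3.141, 0.003, -0.135]
contact_force: [0.1, 0.2, -1.6]
opening: 18.3
gripper_force: 29.6
```

```bash
python3 - <<'E'
from h import *
s=grab('side','s3.png'); t=grab('top','t3.png'); o=ctrl.get_obs(); print(o['position'],o['contact_force'])
p=proj('side',[[494,-138.7,75]])[0].astype(int);q=proj('top',[[494,-138.7,75]])[0].astype(int);print(p,q)
f=lambda im,x,y,w,h:cv2.resize(im[max(0,y):y+h,max(0,x):x+w],(390,390),interpolation=cv2.INTER_CUBIC)
cv2.imwrite('pics/crop6.png',np.hstack([f(s,p[0]-25,p[1]-30,50,50),f(t,q[0]-25,q[1]-25,50,50)]))
E
```

```text
[ 494.59736685 -137.71795855  144.49543376] [ 0.16365953 -0.00979966 -3.2437002 ]
[337 182] [374 218]
```

View pics/crop6.png

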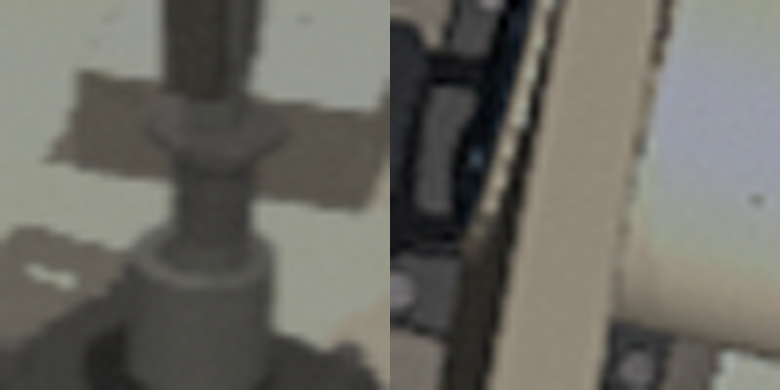

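The side crop shows the head centre at x around 213 and the sleeve centre at x around 200, so the head may sit a little to the right. I'll quantify that.

```bash
python3 - <<'E'
from h import *
s=cv2.imread('pics/s3.png').max(2); x0,y0=337-25,182-30
s0=cv2.imread('pics/side0.png').max(2)
print(proj('side',[[494.6,-137.7,z] for z in (84,94,104,114,124)]), proj('side',[[493.7,-138.7,z] for z in (40,50,72)]))
for y in (177,179,181): print(y,s[y,328:352])
for y in (190,194,197): print(y,s[y,322:356]); print('  0',s0[y,322:356])
E
```

```text
[[337.57167411 179.85732222]
 [337.72199096 176.78594991]
 [337.87379409 173.68420912]
 [338.02710564 170.55164721]
 [338.18194822 167.38780249]] [[337.3218342  192.91410181]
 [337.46769476 189.97205589]
 [337.79358312 183.39880143]]
177 [155 154 154 154 151 131  87  60  61  62  65  65  64  65  64  63  85 106
 109 101  98 101  97  93]
179 [153 153 154 153 149 126  87  64  62  60  64  64  64  62  62  66 117 150
 153 152 153 153 154 150]
181 [153 149 135 116 100  92  79  63  61  66  63  64  63  63  59  69 106 138
 151 153 154 153 154 152]
190 [ 87  74  70  67  62  64  63  64  67  69  70  72  75  74  73  75  73  74
  72  73  71  71  68  66  81 124 149 155 153 153 153 152 154 154]
  0 [131 110  99  97  92  90  78  65  66  70  71  73  75  79  81  85  84  85
  87  86  79  69  68  64  68  86  96  97 101 101 100 100 101 101]
194 [ 63  63  59  52  46  42  54  63  68  71  70  73  74  76  74  75  73  75
  72  71  72  70  69  66  75 105 134 147 149 151 154 151 150 146]
  0 [91 91 84 67 50 46 52 65 67 70 72 73 78 80 82 84 84 85 85 80 72 69 67 67
 67 77 90 96 97 98 99 98 96 95]
197 [55 41 37 35 36 39 54 65 68 69 72 74 75 74 75 75 75 73 72 72 70 69 66 64
 59 57 56 56 58 59 67 72 72 70]
  0 [78 51 39 37 42 42 55 65 69 71 74 75 76 80 81 84 85 85 81 76 69 70 66 63
 60 54 56 57 61 59 65 68 70 73]
```

Request:
jog_arm --deltas '[[[1.5,-0.8,-3],[0,0,0],10],[[1.5,-0.8,-6],[0,0,0],10],[[1.5,-0.8,-9],[0,0,0],10],[[1.5,-0.8,-11],[0,0,0],10],[[1.5,-0.8,-13],[0,0,0],10]]'

```text
time_s: 7.02
position: [495.9, -139.0, 131.5]
tool_rot: [-3.142, -0.0, -0.136]
contact_force: [-0.9, 0.8, -2.2]
opening: 17.7
gripper_force: 29.6
```

Request:
jog_arm --deltas '[[[0,0,-1],[0,0,0],10],[[0,0,-2],[0,0,0],10],[[0,0,-2],[0,0,0],10]]'

```text
time_s: 7.4
position: [495.9, -139.0, 129.5]
tool_rot: [-3.142, 0.0, -0.136]
contact_force: [0.7, 0.5, -2.5]
opening: 18.1
gripper_force: 29.6
```

Request:
jog_arm --deltas '[[[0,0,-1],[0,0,0],10],[[0,0,-2],[0,0,0],10],[[0,0,-3],[0,0,0],10]]'

```text
time_s: 7.78
position: [495.9, -138.9, 126.5]
tool_rot: [-3.142, 0.0, -0.136]
contact_force: [-0.2, 0.4, -1.7]
opening: 18.4
gripper_force: 29.6
```

Request:
jog_arm --deltas '[[[0,0,-1],[0,0,0],10],[[0,0,-2],[0,0,0],10],[[0,0,-2],[0,0,0],10]]'

```text
time_s: 8.15
position: [495.9, -139.0, 124.5]
tool_rot: [-3.142, 0.0, -0.136]
contact_force: [0.4, 0.5, -2.7]
opening: 18.1
gripper_force: 29.6
```

The head is about 7 mm in with no contact force. I'll continue gently.

Request:
jog_arm --deltas '[[[0,0,-2],[0,0,0],10],[[0,0,-4],[0,0,0],10],[[0,0,-6],[0,0,0],10],[[0,0,-8],[0,0,0],10],[[0,0,-10],[0,0,0],10]]'

```text
time_s: 8.78
position: [495.9, -139.0, 114.4]
tool_rot: [-3.142, 0.0, -0.136]
contact_force: [0.6, -0.3, -0.9]
opening: 18.3
gripper_force: 29.6
```

Request:
jog_arm --deltas '[[[0,0,-2],[0,0,0],10],[[0,0,-4],[0,0,0],10],[[0,0,-6],[0,0,0],10],[[0,0,-8],[0,0,0],10],[[0,0,-10],[0,0,0],10]]'

```text
time_s: 9.4
position: [495.9, -139.0, 104.4]
tool_rot: [-3.142, 0.0, -0.136]
contact_force: [-0.0, -0.0, -2.2]
opening: 18.2
gripper_force: 29.6
```

Request:
jog_arm --deltas '[[[0,0,-2],[0,0,0],10],[[0,0,-4],[0,0,0],10],[[0,0,-6],[0,0,0],10],[[0,0,-8],[0,0,0],10],[[0,0,-8],[0,0,0],10]]'

```text
time_s: 10.02
position: [495.8, -138.9, 96.4]
tool_rot: [-3.142, 0.0, -0.136]
contact_force: [0.6, -0.3, -2.6]
opening: 18.4
gripper_force: 29.6
```

Request:
jog_arm --deltas '[[[0,0,-1],[0,0,0],10],[[0,0,-2],[0,0,0],10],[[0,0,-3],[0,0,0],10],[[0,0,-3],[0,0,0],10]]'

```text
time_s: 10.52
position: [495.8, -139.0, 93.5]
tool_rot: [-3.142, 0.0, -0.136]
contact_force: [0.7, 0.3, -2.5]
opening: 18.0
gripper_force: 29.6
```

Request:
jog_arm --deltas '[[[0,0,-0.7],[0,0,0],10],[[0,0,-1.3],[0,0,0],10],[[0,0,-1.3],[0,0,0],10]]'

```text
time_s: 10.9
position: [496.0, -139.0, 92.4]
tool_rot: [3.142, -0.0, -0.136]
contact_force: [-0.8, -0.7, -0.7]
opening: 18.2
gripper_force: 29.6
```

Request:
jog_arm --deltas '[[[0,0,-0.5],[0,0,0],10],[[0,0,-1],[0,0,0],10],[[0,0,-1],[0,0,0],10]]'

```text
time_s: 11.28
position: [496.1, -139.0, 91.5]
tool_rot: [3.142, -0.0, -0.136]
contact_force: [0.8, 0.9, 3.3]
opening: 18.2
gripper_force: 29.6
```

Request:
jog_arm --deltas '[[[0,0,-0.5],[0,0,0],10],[[0,0,-1],[0,0,0],10],[[0,0,-1],[0,0,0],10]]'

```text
time_s: 11.65
position: [496.1, -139.0, 90.6]
tool_rot: [3.142, -0.0, -0.136]
contact_force: [-2.2, 0.1, 6.9]
opening: 18.1
gripper_force: 29.6
```

The shoulder is seated, with force rising 4 N per mm as the springs should give. I'll ease off, release and go above the button.

Request:
jog_arm --deltas '[[[0,0,0.8],[0,0,0],10],[[0,0,1.5],[0,0,0],10],[[0,0,1.5],[0,0,0],25],[[0,0,1.5],[0,0,0],40],[[0,0,1.5],[0,0,0],45]]'

```text
time_s: 12.28
position: [495.8, -138.9, 91.6]
tool_rot: [-3.142, 0.0, -0.136]
contact_force: [-0.4, 0.7, 0.3]
opening: 40.5
gripper_force: 0.0
```

Request:
jog_arm --deltas '[[[0,0,10],[0,0,0],45],[[0,0,30],[0,0,0],45],[[0,0,55],[0,0,0],45],[[0,0,72],[0,0,0],45],[[0,0,72],[0,0,0],30]]'

```text
time_s: 12.9
position: [496.8, -139.2, 165.2]
tool_rot: [3.141, -0.003, -0.136]
contact_force: [0.5, -1.3, -0.3]
opening: 33.6
gripper_force: 0.0
```

Request:
jog_arm --deltas '[[[0,0,0],[0,0,0],10],[[0,0,0],[0,0,0],0],[[0,0,0],[0,0,0],0],[[0,0,0],[0,0,0],0]]'

```text
time_s: 13.4
position: [495.7, -138.9, 163.4]
tool_rot: [-3.141, 0.001, -0.136]
contact_force: [-0.7, 1.1, -0.1]
opening: 0.5
gripper_force: 0.0
```

```bash
python3 - <<'E'
from h import *
s=grab('side','s4.png'); o=ctrl.get_obs(); print(o['position'],o['contact_force'],o['opening'])
cv2.imwrite('pics/crop7.png',cv2.resize(s[130:210,297:377],(560,560),interpolation=cv2.INTER_CUBIC))
print((proj('side',[[496,-139,z] for z in (72,77,137,149,o['position'][2])])-[297,130]+.5)*7)
E
```

```text
[ 495.80347306 -138.94837641  163.51925908] [-0.03454159 -0.20363028  0.32305077] 0.2576845453914527
[[283.92630423 375.97821583]
 [284.43865265 365.38879907]
 [290.78740771 234.17025468]
 [292.10332123 206.972441  ]
 [293.71697296 173.62085806]]
```

View pics/crop7.png

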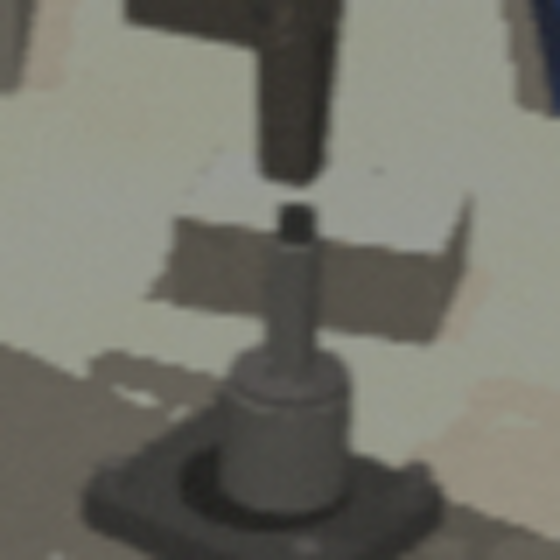

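The gauge stands seated with its shoulder flush on the sleeve, and the button at (297,220) is under the closed fingertips at (294,180). Pressing down gradually.

Request:
jog_arm --deltas '[[[-1,0,-4],[0,0,0],0],[[-1,0,-8],[0,0,0],0],[[-1,0,-12],[0,0,0],0],[[-1,0,-14],[0,0,0],0],[[-1,0,-14],[0,0,0],0]]'

```text
time_s: 14.08
position: [494.8, -139.0, 149.6]
tool_rot: [-3.142, 0.0, -0.136]
contact_force: [0.2, -0.2, -0.1]
opening: 0.4
gripper_force: 0.0
```

Request:
jog_arm --deltas '[[[0,0,-1],[0,0,0],0],[[0,0,-2],[0,0,0],0],[[0,0,-2],[0,0,0],0]]'

```text
time_s: 14.45
position: [495.2, -139.1, 148.1]
tool_rot: [3.142, -0.001, -0.136]
contact_force: [0.7, 1.0, 4.6]
opening: 0.4
gripper_force: 1.7
```

Request:
jog_arm --deltas '[[[0,0,-1],[0,0,0],0],[[0,0,-2],[0,0,0],0],[[0,0,-3],[0,0,0],0],[[0,0,-4],[0,0,0],0],[[0,0,-5],[0,0,0],0]]'

```text
time_s: 15.08
position: [495.3, -139.1, 143.2]
tool_rot: [3.141, -0.001, -0.136]
contact_force: [-0.4, -1.1, 6.5]
opening: 0.5
gripper_force: 3.6
```

Request:
jog_arm --deltas '[[[0,0,-0.6],[0,0,0],0],[[0,0,-1.2],[0,0,0],0]]'

```text
time_s: 15.32
position: [495.3, -139.1, 142.1]
tool_rot: [3.141, -0.001, -0.136]
contact_force: [-0.4, -0.3, 7.7]
opening: 0.4
gripper_force: 3.9
```

Request:
jog_arm --deltas '[[[0,0,-0.6],[0,0,0],0],[[0,0,-1.2],[0,0,0],0],[[0,0,-1.2],[0,0,0],0],[[0,0,-1.2],[0,0,0],0],[[0,0,-1.2],[0,0,0],0]]'

```text
time_s: 15.95
position: [495.5, -139.2, 141.2]
tool_rot: [3.141, -0.001, -0.136]
contact_force: [-1.5, -0.1, 10.1]
opening: 0.5
gripper_force: 5.1
```

Request:
jog_arm --deltas '[[[0,0,0],[0,0,0],0],[[0,0,0],[0,0,0],0]]'

```text
time_s: 16.2
position: [495.5, -139.2, 141.2]
tool_rot: [3.141, -0.001, -0.136]
contact_force: [-0.3, -0.0, 10.4]
opening: 0.4
gripper_force: 5.1
```

Request:
jog_arm --deltas '[[[0,0,3],[0,0,0],0],[[0,0,6],[0,0,0],0],[[0,0,9],[0,0,0],0],[[0,0,15],[0,0,0],0],[[0,0,24],[0,0,0],0]]'

```text
time_s: 16.82
position: [494.5, -138.8, 164.4]
tool_rot: [-3.141, 0.001, -0.136]
contact_force: [-0.3, -0.8, 0.4]
opening: 0.3
gripper_force: 0.0
```

Request:
jog_arm --deltas '[[[0,0,0],[0,0,0],20],[[0,0,0],[0,0,0],45],[[0,0,0],[0,0,0],45],[[0,0,0],[0,0,0],45],[[0,0,0],[0,0,0],45]]'

```text
time_s: 17.45
position: [494.8, -139.0, 164.2]
tool_rot: [-3.142, 0.0, -0.136]
contact_force: [0.3, 0.1, 0.7]
opening: 41.4
gripper_force: 0.0
```

Request:
jog_arm --deltas '[[[1,0,-20],[0,0,0],45],[[1,0,-40],[0,0,0],45],[[1,0,-60],[0,0,0],45],[[1,0,-72],[0,0,0],45],[[1,0,-72],[0,0,0],45]]'

```text
time_s: 18.08
position: [495.4, -138.8, 91.7]
tool_rot: [-3.141, 0.002, -0.136]
contact_force: [1.2, -0.7, 0.4]
opening: 41.2
gripper_force: 0.0
```

Request:
jog_arm --deltas '[[[0,0,0],[0,0,0],30],[[0,0,0],[0,0,0],20],[[0,0,0],[0,0,0],15],[[0,0,0],[0,0,0],10],[[0,0,0],[0,0,0],10]]'

```text
time_s: 18.7
position: [496.3, -139.1, 92.7]
tool_rot: [3.142, -0.001, -0.136]
contact_force: [1.6, 0.9, 1.0]
opening: 17.7
gripper_force: 29.8
```

Request:
jog_arm --deltas '[[[0,0,1],[0,0,0],10],[[0,0,2],[0,0,0],10],[[0,0,3],[0,0,0],10],[[0,0,4],[0,0,0],10],[[0,0,6],[0,0,0],10]]'

```text
time_s: 19.32
position: [495.6, -138.9, 98.2]
tool_rot: [-3.142, 0.001, -0.136]
contact_force: [1.9, 0.2, -5.2]
opening: 17.9
gripper_force: 29.8
```

Request:
jog_arm --deltas '[[[0,0,3],[0,0,0],10],[[0,0,6],[0,0,0],10],[[0,0,9],[0,0,0],10],[[0,0,12],[0,0,0],10],[[0,0,15],[0,0,0],10]]'

```text
time_s: 19.95
position: [495.9, -139.0, 113.6]
tool_rot: [-3.142, 0.0, -0.136]
contact_force: [-0.5, -0.5, -2.6]
opening: 18.0
gripper_force: 29.8
```

Request:
jog_arm --deltas '[[[0,0,3],[0,0,0],10],[[0,0,6],[0,0,0],10],[[0,0,9],[0,0,0],10],[[0,0,12],[0,0,0],10],[[0,0,15],[0,0,0],10]]'

```text
time_s: 20.58
position: [495.9, -139.0, 128.6]
tool_rot: [-3.142, 0.0, -0.136]
contact_force: [0.2, -0.8, -2.0]
opening: 18.1
gripper_force: 29.8
```

Request:
jog_arm --deltas '[[[0,0,3],[0,0,0],10],[[0,0,6],[0,0,0],10],[[0,0,9],[0,0,0],10],[[0,0,12],[0,0,0],10],[[0,0,15],[0,0,0],10]]'

```text
time_s: 21.2
position: [495.9, -139.0, 143.6]
tool_rot: [3.142, 0.0, -0.136]
contact_force: [-1.0, 0.1, -3.5]
opening: 17.9
gripper_force: 29.8
```

The gauge is out. I'll raise it and carry it back to the holder.

Request:
jog_arm --deltas '[[[0,0,20],[0,0,0],10],[[0,0,40],[0,0,0],10],[[6,20,50],[0,0,0],10],[[21,65,50],[0,0,0],10],[[38,115,50],[0,0,0],10]]'

```text
time_s: 21.82
position: [534.3, -23.2, 193.8]
tool_rot: [3.142, -0.001, -0.138]
contact_force: [-0.4, -1.3, -1.8]
opening: 17.6
gripper_force: 29.8
```

Request:
jog_arm --deltas '[[[16,50,0],[0,0,0],10],[[32,100,0],[0,0,0],10],[[48,145,0],[0,0,0],10],[[58,175,0],[0,0,0],10],[[60.6,182.8,0],[0,0,0],10]]'

```text
time_s: 22.45
position: [594.7, 160.5, 193.2]
tool_rot: [-3.141, 0.0, -0.134]
contact_force: [-0.7, -0.9, -2.4]
opening: 17.8
gripper_force: 29.8
```

Request:
jog_arm --deltas '[[[0,0,-20],[0,0,0],10],[[0,0,-40],[0,0,0],10],[[0,0,-60],[0,0,0],10],[[0,0,-68],[0,0,0],10],[[0,0,-68],[0,0,0],10]]'

```text
time_s: 23.08
position: [594.2, 158.2, 125.2]
tool_rot: [3.141, 0.001, -0.137]
contact_force: [0.1, 0.6, -2.6]
opening: 17.8
gripper_force: 29.8
```

```bash
python3 - <<'E'
from h import *
o=ctrl.get_obs(); print(o['time_s'],o['position'],o['tool_rot'],o['contact_force'])
s=grab('side','s5.png')
p=o['position']
print(proj('side',[[p[0],p[1],p[2]-60+z] for z in (0,10,18,30,42)]))
for y in range(222,236,2): print(y,s.max(2)[y,244:278])
cv2.imwrite('pics/crop8.png',cv2.resize(s[190:270,220:300],(560,560),interpolation=cv2.INTER_CUBIC))
E
```

```text
23.075 [594.19223523 158.17653942 125.18930407] [ 3.14111877e+00  8.46018908e-04 -1.36618174e-01] [ 0.09116229  0.63086117 -2.63590461]
[[260.02738453 236.34696621]
 [259.7460093  232.94666815]
 [259.51847116 230.1969681 ]
 [259.17302682 226.02242258]
 [258.82252093 221.78671044]]
222 [107 106 107 105 103  97  88  88  88  87  82  74  73  72  75  77  83  87
  87  99 119 130 133 132 131 130 122 109 107 107 105 106 107 104]
224 [106 107 107 105 100  92  88  88  88  83  78  80  84  82  84  86  93 103
 118 130 133 132 131 131 130 119 102  99 105 103 107 107 106 107]
226 [107 108 107 108 106  98  98 116 113  98  95 108 126 128 129 131 130 131
 133 131 131 132 129 118 103  89  97 105 107 106 108 108 108 108]
228 [106 106 106 106 107 107 103  92  79  84  93 108 119 123 125 125 127 128
 125 120 104  86  85  90 100 106 108 107 106 105 105 105 104 104]
230 [105 106 105 104 106 108 107 107 106 103  86  61  60  65  68  70  69  66
  61  56  56  56  64  88 104 105 108 107 107 106 106 105 104 105]
232 [104 106 105 106 106 106 107 105 104 103  89  65  63  64  66  66  68  64
  63  62  62  57  60  87 107 107 105 106 105 107 106 104 104 105]
234 [106 105 106 107 107 107 105 105 103 103  92  75  82  84  74  67  68  67
  65  62  63  60  60  84 103 103 104 105 105 104 106 104 106 109]
```

View pics/crop8.png

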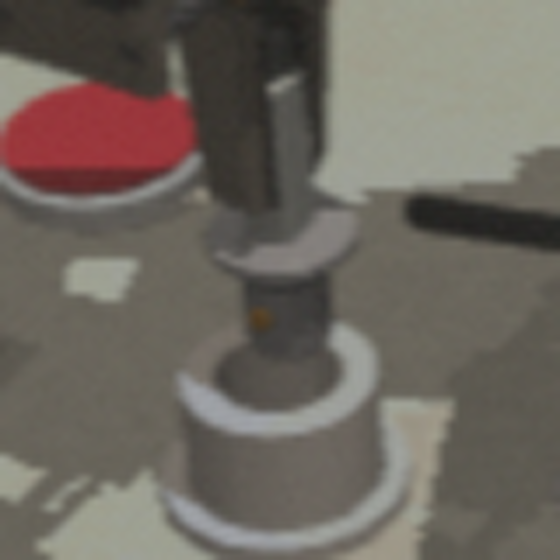

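The head is above the holder's hole, with the coppery plunger showing at (260,318). The head centre (288) lies right of the mouth centre (281), so I'll shift about +3 mm in x and +1 mm in y, then lower gently.

Request:
jog_arm --deltas '[[[2.8,1.2,0],[0,0,0],10],[[2.8,1.2,-5],[0,0,0],10],[[2.8,1.2,-10],[0,0,0],10],[[2.8,1.2,-15],[0,0,0],10],[[2.8,1.2,-18],[0,0,0],10]]'

```text
time_s: 23.75
position: [597.0, 160.0, 106.8]
tool_rot: [3.141, 0.001, -0.136]
contact_force: [-0.2, -0.3, -2.4]
opening: 17.8
gripper_force: 29.8
```

Request:
jog_arm --deltas '[[[0,0,-2],[0,0,0],10],[[0,0,-4],[0,0,0],10],[[0,0,-6],[0,0,0],10],[[0,0,-6],[0,0,0],10]]'

```text
time_s: 24.25
position: [597.2, 160.0, 101.3]
tool_rot: [3.142, 0.0, -0.136]
contact_force: [0.3, 0.0, -1.1]
opening: 18.3
gripper_force: 29.8
```

Request:
jog_arm --deltas '[[[0,0,-1.5],[0,0,0],10],[[0,0,-3],[0,0,0],10],[[0,0,-4.5],[0,0,0],10],[[0,0,-6],[0,0,0],10],[[0,0,-7.5],[0,0,0],10]]'

```text
time_s: 24.88
position: [597.3, 160.0, 93.8]
tool_rot: [3.142, 0.0, -0.136]
contact_force: [-0.4, -0.8, -1.3]
opening: 17.8
gripper_force: 29.8
```

Request:
jog_arm --deltas '[[[0,0,-1.5],[0,0,0],10],[[0,0,-3],[0,0,0],10],[[0,0,-4.5],[0,0,0],10],[[0,0,-4.5],[0,0,0],10]]'

```text
time_s: 25.38
position: [597.2, 160.0, 89.2]
tool_rot: [3.141, 0.0, -0.136]
contact_force: [0.1, 0.3, -2.3]
opening: 18.0
gripper_force: 29.8
```

```bash
python3 - <<'E'
from h import *
s=grab('side','s6.png'); g=s.max(2); p=ctrl.get_obs()['position']
print(proj('side',[[p[0],p[1],z] for z in (25,50,70,72)]))
for y in list(range(226,240,2))+[248,250,252,254]: print(y,' '.join(map(str,g[y,240:282])))
E
```

```text
[[259.63404367 249.78046858]
 [258.93484156 241.59929039]
 [258.36044463 234.87842442]
 [258.30224922 234.19749538]]
226 107 106 105 109 108 108 107 98 78 59 57 58 58 60 60 67 64 54 55 79 85 86 82 72 68 88 102 107 105 107 107 107 108 107 107 109 105 109 108 108 108 107
228 105 105 106 107 105 105 107 107 90 68 58 57 57 59 63 65 65 54 54 77 88 85 83 89 96 105 109 107 109 107 107 106 107 107 105 105 104 104 106 107 106 103
230 106 107 107 107 107 107 106 106 96 75 56 58 57 60 60 63 66 57 50 71 84 86 86 86 87 86 88 95 105 107 107 108 107 106 107 108 104 105 104 105 105 106
232 104 105 106 106 105 104 106 106 106 105 97 87 75 67 62 62 65 58 53 71 85 86 84 87 110 129 131 129 131 122 109 106 107 107 106 104 102 105 105 104 106 105
234 105 106 106 106 107 107 105 108 104 95 88 89 88 88 83 75 72 73 75 81 84 84 86 100 122 132 133 134 132 128 114 107 106 106 105 104 107 107 106 105 105 104
236 104 106 107 107 106 106 104 106 98 89 88 87 85 84 78 77 76 80 84 81 85 103 119 130 133 133 133 133 130 119 107 105 106 105 105 105 106 107 105 105 103 106
238 106 106 106 106 107 105 106 107 107 96 89 95 96 93 87 89 107 125 129 129 131 132 133 132 132 132 132 124 108 116 146 148 131 110 106 104 106 109 107 107 109 107
248 105 106 105 104 103 97 96 132 159 164 165 166 162 150 134 118 99 92 89 87 87 97 112 136 153 159 163 165 160 153 137 112 101 101 128 147 130 108 100 93 91 93
250 102 102 105 105 106 97 85 82 92 118 140 154 160 158 160 161 159 161 161 160 162 162 161 164 162 159 150 135 117 109 104 103 99 101 126 128 101 92 90 90 93 93
252 107 107 105 107 105 102 90 82 83 86 88 91 96 99 105 109 113 121 127 124 118 115 111 110 110 110 108 109 107 106 105 104 99 96 96 103 104 100 95 93 92 96
254 104 104 102 106 112 116 101 83 84 85 88 90 95 92 96 97 99 102 101 105 105 105 108 107 109 109 109 109 106 106 106 103 98 94 92 99 102 104 99 93 93 92
```

```bash
python3 - <<'E'
from h import *
for f in('s6.png','side0.png'):
  g=cv2.imread('pics/'+f).max(2); print(f)
  for y in range(237,258,2): print(y,' '.join(map(str,g[y,240:254])),'|',' '.join(map(str,g[y,264:282])))
print(proj('side',[[597.2-32,160-12,50],[597.2+32,160+12,50]]))
E
```

```text
s6.png
237 106 106 106 108 106 107 105 105 96 87 89 88 88 82 | 133 134 133 133 129 113 118 121 110 107 104 108 105 105 108 106 106 104
239 106 105 106 105 108 107 107 109 113 104 101 119 131 119 | 132 128 119 99 104 140 158 158 146 121 107 105 106 110 108 108 108 107
241 105 107 104 106 107 108 114 116 117 118 108 91 76 77 | 84 77 71 79 110 143 161 160 160 138 112 105 107 105 107 105 105 101
243 105 104 105 103 103 110 116 117 118 116 96 72 72 67 | 55 56 65 77 103 139 159 160 159 139 113 105 104 104 105 104 98 94
245 105 106 106 105 108 109 117 124 124 119 106 82 73 69 | 61 60 71 105 139 158 161 159 151 123 104 104 105 99 94 93 92 92
247 105 107 104 105 102 100 121 152 163 162 160 156 131 97 | 101 133 153 158 161 161 155 134 108 98 104 115 111 107 100 94 94 93
249 102 105 105 107 106 96 88 98 127 152 162 163 165 163 | 163 164 164 160 149 131 110 103 100 101 126 133 102 94 93 91 93 94
251 104 104 104 104 104 98 89 82 84 87 97 109 129 143 | 135 122 114 110 107 107 105 103 99 99 112 118 103 96 93 93 93 94
253 104 103 104 106 111 114 102 83 82 85 88 89 93 94 | 109 110 109 107 107 106 104
[... 1061 characters left out ...]
151 151 152 152 152
249 149 151 151 150 149 131 100 97 122 143 151 153 152 149 | 147 151 151 150 140 123 107 96 94 96 124 148 151 150 153 153 151 150
251 151 151 151 148 144 123 89 78 82 84 91 105 122 135 | 128 114 108 105 102 100 100 98 95 93 111 140 148 149 147 150 152 151
253 152 150 148 128 106 107 93 79 79 80 85 86 87 90 | 104 103 105 103 102 101 99 98 94 92 110 140 150 149 149 148 147 149
255 151 150 131 110 110 109 99 84 80 81 84 84 87 90 | 103 101 103 103 101 100 99 96 93 91 100 130 149 151 147 145 148 149
257 149 130 107 108 113 109 99 82 79 83 83 85 88 91 | 101 102 102 102 103 100 98 98 93 92 108 136 149 144 133 139 146 149
[[273.32936831 241.64660957]
 [244.60499409 241.55431333]]
```

Shoulder and holder axes agree to about 1 mm in the image. I'll lower it to seat.

Request:
jog_arm --deltas '[[[0.8,0,-2],[0,0,0],10],[[0.8,0,-5],[0,0,0],10],[[0.8,0,-8],[0,0,0],10],[[0.8,0,-11],[0,0,0],10],[[0.8,0,-13],[0,0,0],10]]'

```text
time_s: 26.05
position: [598.0, 160.0, 76.1]
tool_rot: [3.142, 0.0, -0.136]
contact_force: [-0.6, -0.4, -1.3]
opening: 18.0
gripper_force: 29.8
```

Request:
jog_arm --deltas '[[[0,0,-1],[0,0,0],10],[[0,0,-2],[0,0,0],10],[[0,0,-2],[0,0,0],10]]'

```text
time_s: 26.42
position: [598.1, 160.0, 74.4]
tool_rot: [-3.142, 0.0, -0.136]
contact_force: [0.4, -0.2, -2.4]
opening: 17.6
gripper_force: 29.8
```

Request:
jog_arm --deltas '[[[0,0,-1],[0,0,0],10],[[0,0,-2],[0,0,0],10],[[0,0,-2],[0,0,0],10]]'

```text
time_s: 26.8
position: [598.0, 160.0, 72.3]
tool_rot: [3.142, 0.0, -0.136]
contact_force: [0.6, 0.3, -2.6]
opening: 17.8
gripper_force: 29.8
```

Request:
jog_arm --deltas '[[[0,0,-0.5],[0,0,0],10],[[0,0,-1],[0,0,0],10],[[0,0,-1],[0,0,0],10]]'

```text
time_s: 27.18
position: [598.1, 160.0, 71.6]
tool_rot: [-3.142, -0.0, -0.136]
contact_force: [-0.8, 0.5, 0.9]
opening: 17.8
gripper_force: 29.8
```

Request:
jog_arm --deltas '[[[0,0,-0.4],[0,0,0],10],[[0,0,-0.8],[0,0,0],10],[[0,0,-0.8],[0,0,0],10]]'

```text
time_s: 27.55
position: [598.2, 160.0, 71.5]
tool_rot: [-3.142, -0.0, -0.136]
contact_force: [-3.1, -1.5, 8.9]
opening: 18.2
gripper_force: 29.8
```

Seated, at the same height as before. I'll ease off, release and retreat.

Request:
jog_arm --deltas '[[[0,0,0.7],[0,0,0],10],[[0,0,0.7],[0,0,0],15],[[0,0,0.7],[0,0,0],25],[[0,0,0.7],[0,0,0],40],[[0,0,0.7],[0,0,0],50]]'

```text
time_s: 28.18
position: [598.1, 160.0, 71.1]
tool_rot: [-3.142, 0.0, -0.136]
contact_force: [0.7, 1.0, 0.0]
opening: 41.0
gripper_force: 0.0
```

Request:
jog_arm --deltas '[[[0,0,10],[0,0,0],50],[[0,0,35],[0,0,0],50],[[0,0,70],[0,0,0],50],[[0,0,105],[0,0,0],50],[[0,0,130],[0,0,0],50]]'

```text
time_s: 28.8
position: [598.7, 160.2, 203.8]
tool_rot: [-3.141, -0.002, -0.136]
contact_force: [0.9, -0.6, -0.1]
opening: 46.0
gripper_force: 0.0
```

Request:
jog_arm --deltas '[[[-10,-45,0],[0,0,0],50],[[-20,-90,0],[0,0,0],50],[[-30,-135,0],[0,0,0],50],[[-40,-180,0],[0,0,0],50],[[-50,-220,0],[0,0,0],50]]'

```text
time_s: 29.42
position: [547.8, -61.5, 202.1]
tool_rot: [3.142, -0.001, -0.136]
contact_force: [0.0, -0.5, 0.2]
opening: 45.7
gripper_force: 0.0
```

```bash
python3 - <<'E'
from h import *
s=grab('side','s7.png'); t=grab('top','t7.png')
a=cv2.imread('pics/side0.png').astype(int)
# button position & upright check vs start, by template matching of the start handle
tpl=cv2.imread('pics/side0.png')[213:250,250:268]
r=cv2.matchTemplate(s[190:270,220:300],tpl,cv2.TM_CCOEFF_NORMED); _,v,_,l=cv2.minMaxLoc(r); print('side',v,(l[0]+220,l[1]+190),'start (250,213)')
tp=cv2.imread('pics/top0.png')[168:190,238:262]
r=cv2.matchTemplate(t[150:210,220:280],tp,cv2.TM_CCOEFF_NORMED); _,v,_,l=cv2.minMaxLoc(r); print('top',v,(l[0]+220,l[1]+150),'start (238,168)')
o=ctrl.get_obs(); print(o['time_s'],o['position'],o['contact_force'])
E
```

```text
side 0.8537604808807373 (250, 212) start (250,213)
top 0.9181727766990662 (239, 167) start (238,168)
29.525 [547.2606459 -62.9912522 202.0605161] [ 0.25323353  1.1257592  -0.60459588]
```

```bash
python3 - <<'E'
from h import *
k=8
def sub(n,f0,f1,x,y,w,h,m=6):
    a=cv2.resize(cv2.imread('pics/'+f0)[y:y+h,x:x+w],None,fx=k,fy=k,interpolation=cv2.INTER_CUBIC)
    b=cv2.resize(cv2.imread('pics/'+f1)[y-m:y+h+m,x-m:x+w+m],None,fx=k,fy=k,interpolation=cv2.INTER_CUBIC)
    r=cv2.matchTemplate(b,a,cv2.TM_CCOEFF_NORMED); _,v,_,l=cv2.minMaxLoc(r); return round(v,2),l[0]/k-m,l[1]/k-m
print('btn side',sub('side','side0.png','s7.png',252,212,12,12),'hold side',sub('side','side0.png','s7.png',242,250,36,16))
print('btn top',sub('top','top0.png','t7.png',240,171,10,10))
print('station top',sub('top','top0.png','t7.png',345,186,20,20),'side',sub('side','side0.png','s7.png',308,176,55,40))
d,_=0,0
E
```

```text
btn side (0.8, -0.125, -0.875) hold side (0.99, 0.0, 0.0)
btn top (0.94, 0.75, -0.625)
station top (0.35, -1.875, 6.0) side (0.81, -1.125, 0.125)
```

The gauge hangs upright in the holder about 2 mm from its starting spot, with the shoulder seated all round, and the arm is clear. Handing in.

```bash
python3 -c "
from bench import ctrl
print(ctrl.finish_job())"
```

```text
the job is handed in; nothing more can be done
None
```

I handed the job in at about 30 s: the gauge was seated in the bore, its button held down for over a second and let up, then the gauge was drawn out at about 24 mm/s and stood back in its holder about 2 mm from where it started; no force reading at the station passed about 11 N, and I could not read the plunger setting directly.

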